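# Find the hidden catch of the child-safe match box

## Task

The matches are shut in the child-safe wooden box on the hob board: one of the six identical tiles in its top is a hidden spring catch. Feel across the tiles with gentle presses of the fingertips to find the one that gives, and push it down until the drawer springs out; then take the hand away and leave the drawer open. Do not hit or lean hard on the box, and do not pick up or shift the teapot, mug, salt jar or mill.

Things in the scene. Friction and masses are not known exactly. Their poses are not given: they have to be found in the camera images.
- match_safe: Wooden box, 132 (x) x 186 (y) x 64 mm high, fixed on the board over the hob. Origin: centre of its underside; x from the drawer front to the back, z up. Its flat top is six white square tiles of 49.5 mm, 2 along x by 3 along y, 54 mm apart, 1.5 mm below the 4 mm wooden strips between them. One tile, at random, is the catch; five are rigid. Drawer front: z 5 to 38 mm of the -x face.
- slot1 (a point): Centre of the top face of the tile in place 1 of the box's top, at rest, 62.5 mm above the box's underside; at x -27, y -54 mm in the box's frame. Axes as the box. This may or may not be the catch.
- slot2 (a point): Centre of the top face of the tile in place 2 of the box's top, at rest, 62.5 mm above the box's underside; at x -27, y +0 mm in the box's frame. Axes as the box. This may or may not be the catch.
- slot3 (a point): Centre of the top face of the tile in place 3 of the box's top, at rest, 62.5 mm above the box's underside; at x -27, y +54 mm in the box's frame. Axes as the box. This may or may not be the catch.
- slot4 (a point): Centre of the top face of the tile in place 4 of the box's top, at rest, 62.5 mm above the box's underside; at x +27, y -54 mm in the box's frame. Axes as the box. This may or may not be the catch.
- slot5 (a point): Centre of the top face of the tile in place 5 of the box's top, at rest, 62.5 mm above the box's underside; at x +27, y +0 mm in the box's frame. Axes as the box. This may or may not be the catch.
- slot6 (a point): Centre of the top face of the tile in place 6 of the box's top, at rest, 62.5 mm above the box's underside; at x +27, y +54 mm in the box's frame. Axes as the box. This may or may not be the catch.
- catch (a joint): How far the hidden catch tile is pressed down (m): 0 at rest, level with the others, 0.007 at its stop. It yields from about 2 N, takes about 4 N at 4 mm, where the bolt lets the drawer go, and about 5 N at the stop; it springs back when let go. The rigid tiles do not move at all.
- drawer (a joint): How far the drawer stands out of the box towards the box's -x (m): 0 shut and bolted. When the catch lets go, its own spring drives it out to 0.05 in under a second and it stays there. It has no handle.
- teapot: Small clear glass teapot without lid, 120 x 207 x 112 mm high, behind the box; loose bystander, not to be moved. Origin: centre of its underside.
- mug: Mug with stripes, 82 mm wide, 115 mm with its handle, 100 mm high, to the left of the box; loose bystander, not to be moved. Origin: centre of its underside.
- salt_jar: Salt jar with dark cap, 41 mm across, 105 mm high, to the right of the box; loose bystander, not to be moved. Origin: centre of its underside.
- mill: Small shaker mill, 44 mm across, 90 mm high, behind the box on the right; loose bystander, not to be moved. Origin: centre of its underside.

How it is judged (in metres and radians):
On the way:
1. the hidden catch tile is pressed down at least 3.5 mm (value of joint catch above 0.0035 m), for 0.05 s.
At the end, for the whole second after the job is handed in: The drawer stands at least 45 mm out of the box, the catch tile is back up (within 1.5 mm), and teapot, mug, salt jar and mill are each within 20 mm of where they stood (value of joint drawer above 0.045 m and value of joint catch below 0.0015 m and distance of each of teapot, mug, salt_jar, mill from where it was at the start of the episode below 0.02 m); the robot touches nothing.
It fails at once if a bystander is lifted, carried or shifted by more than 20 mm (distance of any of teapot, mug, salt_jar, mill from where it was at the start of the episode above 0.02 m).
It fails at once if a bystander is tipped by more than about 25 degrees (angle between any of teapot, mug, salt_jar, mill's own z axis and vertical above 0.45 rad).
It fails at once if the fingers hit or lean on something with more than 60 N (contact force between the fingers and anything else above 60 N).
It also fails if it takes over 58 s, if anything falls off the work surface, if the arm or the gripper's body presses on something with over 40 N, if the wrist force passes 120 N, or if a joint passes its speed limit or range.

## Robot

A 6-joint arm with a two-finger parallel gripper is mounted at the origin on a cart in front of the work surface, level with it; the furniture and walls round the work are solid. World frame = base frame: x ahead of the robot, y to its left, z up, the work surface at z = 0. Lengths are in mm, angles in degrees, forces in N, time in s.
With the tool pointing down it reaches from about 350 to 850 mm from the base axis. Payload 8.1 kg.
Tool frame: the origin (TCP) lies between the finger pads; the fingertips stand 22 mm ahead of it and the grasp point (between the pads) lies 3 mm ahead of it; z points along the fingers, y is the line along which they close (so a half turn about z gives the same grasp; the last joint's range is limited). The gripper opens to 85 mm and grips with 20 to 120 N. Pads are 22 mm wide; open, the fingers measure 114 mm over their backs; the gripper's body (76 mm by 85 mm) begins 54 mm behind the grasp point. The pads swing forward as they close: fully open they stand 13 mm farther back than shut.
Start: joints at [63.461, 7.471, 85.268, -0, 87.261, -4.893], TCP at [221.305, 557.7, 253.292] pointing down, gripper open.
Joint ranges: [-169.43, 169.43], [-51.17, 129.36], [1.28, 143.12], [-76.62, 256.62], [0, 156.53], [-152.29, 152.29]. Speed limits (degrees/s): [136.94, 136.94, 159.86, 180, 180, 180].

## Interface

Orientations are given as [roll, pitch, yaw] about the fixed x, y, z axes, in that order (R = Rz(yaw) Ry(pitch) Rx(roll)).
In Python, from bench import r, vision gives the robot as it stands.
- The arm moves only by the tool step_arm, never from a script. Its argument "targets" is a list that holds one entry, the list of rows, each a list of 6 numbers: the shift along the world's x, y, z in mm, then the turn, a rotation vector about the world's x, y, z in rad. In form: [[[x, y, z, rx, ry, rz], ...]]. A call has 1 to 12 rows; each row is the pose to reach, as a shift and turn from the pose commanded when the call began; what a row does not reach only later rows make up. A row lasts 1/12 s, in which the tool goes at most 41.7 mm and 7.16 degrees, less where a joint would pass 70% of its speed; a pose out of reach is approached as far as the arm can. A call with a gripper value outside its range is refused whole. "fingers" is the gripper's target within -1 to 1 (shut at 1, half-way at 0, fully open at -1), set as the call begins (left out, the last holds). The fingers move at their own pace and stop on an object; "newtons" is the grip in N (left out, the last holds). Time passes only in rows, so rows that repeat a pose let the fingers close. It gives the time, the measured TCP pose, the force, the opening and the grip force at its end, in the units of the state.
- r.sense(): the state, without advancing time (a new reading comes with each control period).
- vision.snapshot(name): name is "scene" or "top" or "wrist"; returns a dict with "img" (420x560x3 uint8, blue, green, red), "mtx" (3x3 intrinsics, pixels), "eye" and "attitude" of the camera in the world. Camera axes: x right, y up, looking along -z (the intrinsics and any distortion apply to the point x, -y, -z); pixel columns grow to the right and rows downward; lengths in mm; the calibration is good to about 2 mm. The wrist camera is an equidistant fisheye: a pixel r from the principal point sees the ray r / f radians off the axis. A picture is of the moment at which its call begins. There is no depth.
- r.hand_in(): hands the job in; it is judged then, once.
The state is a dict: "time": time; "joint_pos": joint angles; "qd": joint speeds; "joint_efforts": joint torques, N m; "tool_pos": TCP position; "tcp_rot": TCP orientation; "ft_force": force on the tool from outside, world axes, zero at the start; "wrist_torque": the same for the moment, N m; "finger_gap": finger opening in mm; "grip_force": force on a finger pad.
Only numpy, scipy, OpenCV 4.12 (cv2) and the standard library are available. Lean on these libraries where they do the work, as an engineer would, in place of code of your own. Each camera call takes 0.05 s, during which the arm holds its last target. There are 200 camera calls.

## Working session

There is one attempt and no reset: what is moved stays moved. The work goes in short steps, Python scripts to look and compute and a tool call to move; the robot and the scene stay as the last step left them, time stands still between calls to the robot, and variables do not carry over. Pictures are saved under pics/ and viewed, at most 10 in all, crops included, and the job is handed in when it is done.

Besides the shell and the picture viewer there is one more tool, called after "Emit:" by a JSON object that holds its "name" and its "arguments", one argument or row to a line. step_arm: Moves the arm, as the interface text tells. Its arguments: {"type":"object","properties":{"targets":{"type":"array"},"fingers":{"type":"number"},"newtons":{"type":"number"}},"required":["targets"]}

```bash
mkdir -p pics
python3 - <<'E'
from bench import r, vision
import cv2,pickle
for n in("scene","top"):
    s=vision.snapshot(n); cv2.imwrite(f"pics/{n}0.png",s["img"]); pickle.dump(s,open(n+".pkl","wb")); print(n,s["mtx"],s["eye"],s["attitude"],[k for k in s])
print(r.sense())
E
```

```text
scene [[423.175548     0.         285.60055966]
 [  0.         423.175548   213.28482732]
 [  0.           0.           1.        ]] [ 292.88273766 -304.56777569  790.25896524] [ 39.71011971   0.47984684 -39.30282436] ['img', 'mtx', 'eye', 'attitude']
top [[404.5035765    0.         273.30947358]
 [  0.         404.5035765  208.23371864]
 [  0.           0.           1.        ]] [453.40575657 144.02822195 998.47518591] [ 11.97614386   0.19243791 -93.68630863] ['img', 'mtx', 'eye', 'attitude']
{'time': 0.1, 'joint_pos': array([ 6.34607370e+01,  7.50918602e+00,  8.53231742e+01,  1.17698977e-03,
        8.72624602e+01, -4.89349544e+00]), 'qd': array([ 0.12305885, -0.1001029 , -0.2034468 ,  0.03667871, -0.02970175,
       -0.08454747]), 'joint_efforts': array([ 1.85690107e-03, -5.70961940e+01, -5.01937580e+01, -2.37501226e-04,
        8.31503829e-03,  8.18088006e-05]), 'tool_pos': array([221.09066569, 557.28491734, 252.36464897]), 'tcp_rot': array([-1.79905626e+02, -9.25980456e-03,  1.58354168e+02]), 'ft_force': array([-0.81412208, -0.74882893,  0.48142976]), 'wrist_torque': array([-0.03206149, -0.01687001,  0.02832201]), 'grip_force': 0.0, 'finger_gap': 85.14624297277817}
```

View pics/scene0.png

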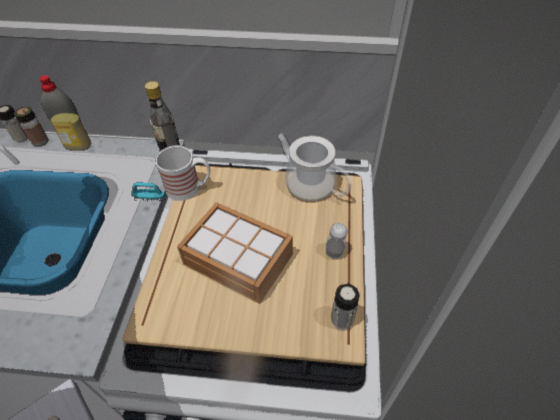

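View pics/top0.png

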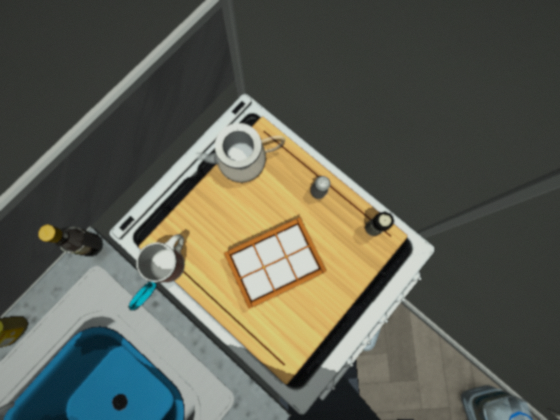

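The scene view shows the box at about (236,248), with the teapot behind it at (312,165), the mug at (180,170), the mill at (337,240) and the salt jar at (345,305). In the top view the box is at about (275,262). I'll enlarge both to read the corners.

Run:
```python
import cv2,numpy as np
a=cv2.imread("pics/scene0.png")[195:305,170:305];b=cv2.imread("pics/top0.png")[210:315,215:335]
a=cv2.resize(a,None,fx=5,fy=5,interpolation=cv2.INTER_CUBIC);b=cv2.resize(b,None,fx=5,fy=5,interpolation=cv2.INTER_CUBIC)
cv2.imwrite("pics/a.png",a);cv2.imwrite("pics/b.png",b)
```

```text
(no output)
```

View pics/a.png

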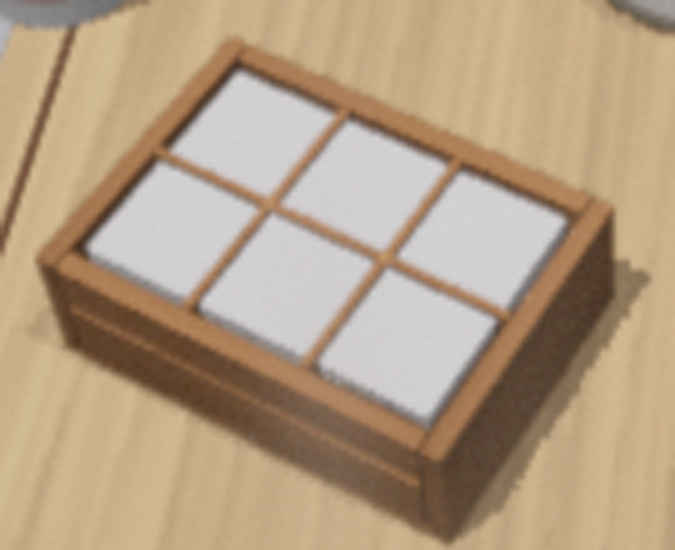

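View pics/b.png

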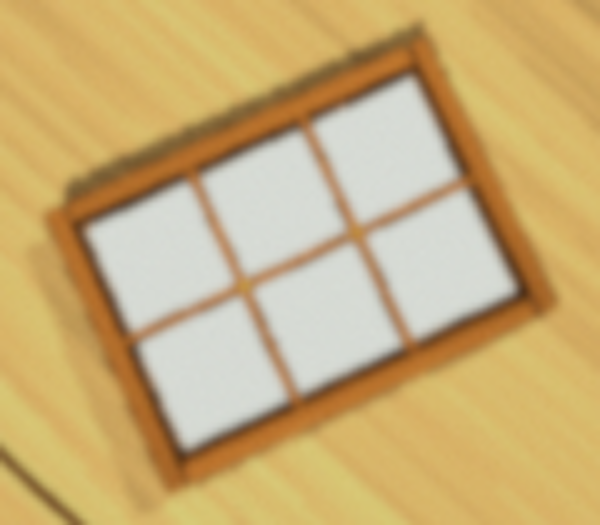

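The crop of the scene view gives box top corners left (45,260), back (235,43), right (610,205) and front (432,452), with crossings at (271,205) and (385,259). The drawer seam is on the lower-left face. The top crop gives matching corners (175,487), (52,215), (423,37) and (552,303), with crossings at (245,287) and (357,233).

```bash
cat > h.py <<'E'
import numpy as np,pickle
from scipy.spatial.transform import Rotation as R
def ray(s,p):
    u=np.linalg.inv(s["mtx"])@[*p,1]; d=R.from_euler("xyz",s["attitude"],degrees=True).apply([u[0],-u[1],-u[2]])
    return np.array(s["eye"]),d/np.linalg.norm(d)
def tri(rays):
    A=sum(np.eye(3)-np.outer(d,d) for e,d in rays); b=sum((np.eye(3)-np.outer(d,d))@e for e,d in rays)
    x=np.linalg.solve(A,b); return x,[round(float(np.linalg.norm(np.cross(d,x-e))),1) for e,d in rays]
S=pickle.load(open("scene.pkl","rb"));T=pickle.load(open("top.pkl","rb"))
E
python3 - <<'E'
from h import *
a=np.array([(45,260),(235,43),(610,205),(432,452),(271,205),(385,259)]);b=np.array([(175,487),(52,215),(423,37),(552,303),(245,287),(357,233)])
a=(a+.5)/5-.5+[170,195];b=(b+.5)/5-.5+[215,210]
X=[]
for p,q in zip(a,b):
    x,e=tri([ray(S,p),ray(T,q)]);X.append(x);print(x.round(1),e)
X=np.array(X);print([np.linalg.norm(X[i]-X[(i+1)%4]).round(1) for i in range(4)],np.linalg.norm(X[4]-X[5]))
# 2D fit at mean height: model corners left=(-66,93),back=(66,93),right=(66,-93),front=(-66,-93), crossings (0,27),(0,-27)
M=np.array([(-66,93),(66,93),(66,-93),(-66,-93),(0,27),(0,-27)],float)
c=X[:,:2].mean(0);D=X[:,:2]-c
yaw=np.arctan2((M[:,0]*D[:,1]-M[:,1]*D[:,0]).sum(),(M*D).sum());print("c",c,"z",X[:,2].mean(),"yaw",np.degrees(yaw))
Rm=np.array([[np.cos(yaw),-np.sin(yaw)],[np.sin(yaw),np.cos(yaw)]])
print((M@Rm.T+c-X[:,:2]).round(1))
for i,(x,y) in enumerate([(x,y) for x in(-27,27) for y in(-54,0,54)]):print(i+1,(Rm@[x,y]+c).round(1))
# bystander rough positions from scene/top
for n,p,q in[("mugtop",(176,158),(161,258)),("teapottop",(312,150),(238,147)),("milltop",(338,228),(320,184)),("salttop",(347,293),(386,220))]:
    print(n,*tri([ray(S,p),ray(T,q)]))
E
```

```text
[429.5 199.  117.5] [0.6, 0.6]
[548.3 246.4 116.8] [0.2, 0.2]
[616.   79.3 117.3] [0.7, 0.7]
[495.   33.4 119.4] [1.6, 1.6]
[511.6 164.3 118.6] [0.3, 0.3]
[531.5 114.5 118.1] [0.5, 0.5]
[np.float64(127.9), np.float64(180.3), np.float64(129.3), np.float64(178.1)] 53.598312961500206
c [521.98661985 139.47917919] z 117.94657448862472 yaw 21.63344577810499
[[-3.2  2.6]
 [ 0.8  3.9]
 [ 1.7 -1.9]
 [-0.1 -4.7]
 [ 0.4  0.3]
 [ 0.4 -0.1]]
1 [516.8  79.3]
2 [496.9 129.5]
3 [477.  179.7]
4 [567.   99.2]
5 [547.1 149.4]
6 [527.2 199.6]
mugtop [538.02250407 374.28568345 162.05839446] [3.2, 3.2]
teapottop [772.6232801  202.26257916 166.69242221] [2.4, 2.4]
milltop [686.98226796  27.28564818 133.33266425] [2.4, 2.4]
salttop [588.63338576 -97.68304492 164.49702601] [1.1, 1.1]
```

The height check agrees: the box top is at z≈118, so the board stands at about 54 mm, and the teapot and jar heights fit that too. The spacing of 53.6 mm also matches. I'll close the fingers and go above tile 3.

Emit:
{"name": "step_arm", "arguments": {
  "targets": [
    [[256,-378,-73,0,0,0],[256,-378,-73,0,0,0],[256,-378,-73,0,0,0],[256,-378,-73,0,0,0],[256,-378,-73,0,0,0],[256,-378,-73,0,0,0],[256,-378,-73,0,0,0],[256,-378,-73,0,0,0],[256,-378,-73,0,0,0],[256,-378,-73,0,0,0],[256,-378,-73,0,0,0],[256,-378,-73,0,0,0]]
  ],
  "fingers": 1,
  "newtons": 30
}}

```text
time: 1.1
tool_pos: [479.3, 174.1, 178.7]
tcp_rot: [-179.8, 0.0, 158.1]
ft_force: [-0.2, -0.6, -0.3]
finger_gap: 0.1
grip_force: 0.0
```

Emit:
{"name": "step_arm", "arguments": {
  "targets": [
    [[0,0,-10,0,0,0],[0,0,-20,0,0,0],[0,0,-30,0,0,0],[0,0,-34,0,0,0],[0,0,-34,0,0,0],[0,0,-34,0,0,0]]
  ]
}}

```text
time: 1.6
tool_pos: [476.5, 180.6, 145.8]
tcp_rot: [-180.0, -0.0, 158.5]
ft_force: [-0.1, -0.3, -0.4]
finger_gap: 0.2
grip_force: 0.0
```

Run:
```python
from bench import r, vision
import cv2
s=vision.snapshot("scene"); cv2.imwrite("pics/c.png",cv2.resize(s["img"][130:330,140:380],None,fx=3,fy=3,interpolation=cv2.INTER_CUBIC))
x=r.sense();print(x["tool_pos"],x["ft_force"])
```

```text
[476.99274194 180.55900829 146.40741834] [-0.04996965 -0.39744744 -0.39741389]
```

View pics/c.png

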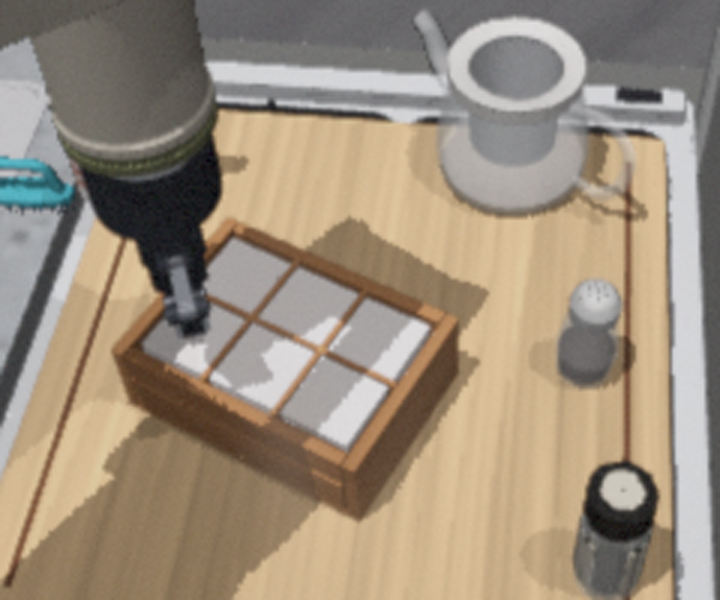

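The fingertips at (185,325) are just above tile 3's centre, clear of everything else. Now I'll feel gently.

Emit:
{"name": "step_arm", "arguments": {
  "targets": [
    [[0,0,-3,0,0,0],[0,0,-5,0,0,0],[0,0,-6,0,0,0],[0,0,-7,0,0,0],[0,0,-7,0,0,0]]
  ]
}}

```text
time: 2.07
tool_pos: [477.9, 180.3, 142.5]
tcp_rot: [179.9, 0.1, 158.4]
ft_force: [-12.4, -1.6, 23.6]
finger_gap: -0.0
grip_force: 11.7
```

Emit:
{"name": "step_arm", "arguments": {
  "targets": [
    [[0,0,-0.5,0,0,0],[0,0,-1,0,0,0],[0,0,-1,0,0,0],[0,0,-1,0,0,0]]
  ]
}}

```text
time: 2.4
tool_pos: [477.9, 180.3, 142.4]
tcp_rot: [179.9, 0.1, 158.4]
ft_force: [-15.0, -3.7, 30.9]
finger_gap: 0.4
grip_force: 15.5
```

Emit:
{"name": "step_arm", "arguments": {
  "targets": [
    [[0,0,-0.5,0,0,0],[0,0,-1,0,0,0],[0,0,-1,0,0,0],[0,0,-1,0,0,0]]
  ]
}}

```text
time: 2.73
tool_pos: [477.9, 180.3, 142.4]
tcp_rot: [179.9, 0.1, 158.4]
ft_force: [-20.0, -3.8, 39.0]
finger_gap: -0.2
grip_force: 19.6
```

Tile 3 is rigid: the hand stayed at z=142.4 as the force rose. I'll back off and go to tile 6, with a lighter press (about 2 mm past contact).

Emit:
{"name": "step_arm", "arguments": {
  "targets": [
    [[0,0,8,0,0,0],[0,0,15,0,0,0],[25,10,15,0,0,0],[50,20,15,0,0,0],[50,20,15,0,0,0],[50,20,15,0,0,0],[50,20,10,0,0,0],[50,20,7,0,0,0],[50,20,5,0,0,0],[50,20,4,0,0,0],[50,20,3,0,0,0],[50,20,3,0,0,0]]
  ]
}}

```text
time: 3.73
tool_pos: [526.5, 199.5, 142.5]
tcp_rot: [-180.0, -0.0, 158.4]
ft_force: [-10.5, -3.4, 18.9]
finger_gap: -0.1
grip_force: 9.6
```

Tile 6 is rigid too. Next is tile 5.

Emit:
{"name": "step_arm", "arguments": {
  "targets": [
    [[0,0,6,0,0,0],[0,0,12,0,0,0],[10,-25,12,0,0,0],[20,-50,12,0,0,0],[20,-50,12,0,0,0],[20,-50,12,0,0,0],[20,-50,7,0,0,0],[20,-50,4,0,0,0],[20,-50,2,0,0,0],[20,-50,1,0,0,0],[20,-50,0,0,0,0],[20,-50,0,0,0,0]]
  ]
}}

```text
time: 4.73
tool_pos: [546.7, 150.4, 142.5]
tcp_rot: [-180.0, -0.0, 158.4]
ft_force: [-12.5, -2.7, 20.9]
finger_gap: 0.3
grip_force: 10.8
```

Tile 5 is rigid. Next is tile 4.

Emit:
{"name": "step_arm", "arguments": {
  "targets": [
    [[0,0,6,0,0,0],[0,0,12,0,0,0],[10,-25,12,0,0,0],[20,-50,12,0,0,0],[20,-50,12,0,0,0],[20,-50,12,0,0,0],[20,-50,7,0,0,0],[20,-50,4,0,0,0],[20,-50,2,0,0,0],[20,-50,1,0,0,0],[20,-50,0,0,0,0],[20,-50,0,0,0,0]]
  ]
}}

```text
time: 5.73
tool_pos: [566.7, 100.7, 142.5]
tcp_rot: [-180.0, -0.0, 158.4]
ft_force: [-12.8, -1.7, 21.4]
finger_gap: -0.2
grip_force: 10.7
```

Tile 4 is rigid. Next is tile 1.

Emit:
{"name": "step_arm", "arguments": {
  "targets": [
    [[0,0,6,0,0,0],[0,0,12,0,0,0],[-25,-10,12,0,0,0],[-50,-20,12,0,0,0],[-50,-20,12,0,0,0],[-50,-20,12,0,0,0],[-50,-20,7,0,0,0],[-50,-20,4,0,0,0],[-50,-20,2,0,0,0],[-50,-20,1,0,0,0],[-50,-20,0,0,0,0],[-50,-20,0,0,0,0]]
  ]
}}

```text
time: 6.73
tool_pos: [517.9, 80.0, 140.5]
tcp_rot: [180.0, 0.0, 158.4]
ft_force: [0.9, 1.4, 3.2]
finger_gap: -0.1
grip_force: 1.4
```

Tile 1 gives: z fell to 140.5 with only 3 N. I'll push it down to about 6 mm.

Emit:
{"name": "step_arm", "arguments": {
  "targets": [
    [[0,0,-1,0,0,0],[0,0,-2,0,0,0],[0,0,-3,0,0,0],[0,0,-4,0,0,0],[0,0,-4,0,0,0],[0,0,-4,0,0,0],[0,0,-4,0,0,0]]
  ]
}}

```text
time: 7.32
tool_pos: [517.7, 79.7, 136.6]
tcp_rot: [180.0, 0.0, 158.4]
ft_force: [2.2, 2.9, 5.0]
finger_gap: 0.0
grip_force: 2.3
```

Run:
```python
from bench import r, vision
import cv2
s=vision.snapshot("scene"); cv2.imwrite("pics/d.png",cv2.resize(s["img"][130:330,140:380],None,fx=3,fy=3,interpolation=cv2.INTER_CUBIC))
```

```text
(no output)
```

View pics/d.png

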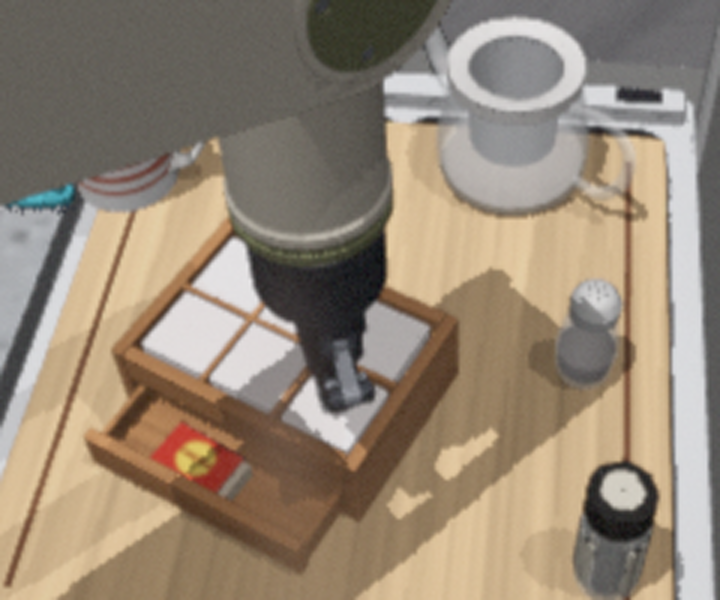

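The drawer is out, its front edge running from about (90,435) to (305,560), and the bystanders haven't moved. I'll raise the hand.

Emit:
{"name": "step_arm", "arguments": {
  "targets": [
    [[0,0,5,0,0,0],[0,0,15,0,0,0],[0,0,35,0,0,0],[0,0,60,0,0,0],[0,0,90,0,0,0],[0,0,120,0,0,0],[0,0,120,0,0,0],[0,0,120,0,0,0],[0,0,120,0,0,0],[0,0,120,0,0,0]]
  ]
}}

```text
time: 8.2
tool_pos: [516.2, 79.5, 254.6]
tcp_rot: [-179.9, -0.2, 158.3]
ft_force: [0.6, -0.3, -0.1]
finger_gap: 0.1
grip_force: 0.0
```

Run:
```python
from bench import r, vision
import cv2
s=vision.snapshot("scene"); cv2.imwrite("pics/e.png",cv2.resize(s["img"][130:330,140:380],None,fx=3,fy=3))
x=r.sense();print(x["tool_pos"],x["ft_force"])
```

```text
[516.19881396  79.5271325  254.45180187] [ 0.3204004  -0.18843603  0.38382679]
```

View pics/e.png

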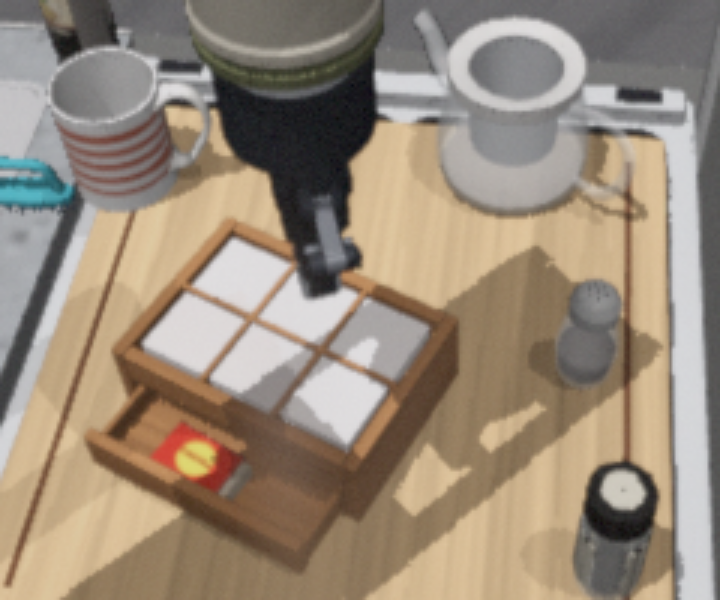

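The drawer is open, tile 1 at (335,400) is back up, the hand is clear and all four bystanders are in place.

```bash
python3 -c "
from bench import r
print(r.hand_in())"
```

```text
the job is handed in; nothing more can be done
None
```

The job is handed in: tile 1 was the catch, the drawer sprang out and is still open, the tile is back up, the hand is clear and nothing else was moved; the hardest press was about 39 N at the wrist, on rigid tile 3, firmer than the gentle press intended but under the 60 N limit.

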